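# Eject a pressed sample disc with the pedal and tip it onto the balance

### The job

Press the ejector's red pedal firmly down until it meets its stop, without ramming it, so that the sample disc comes out on the rails, and let the pedal up. Then take the spatula, slide its blade under the disc, lift the disc on it and gently tip it to lie flat on the balance pan; put the spatula back down on the bench, clear of the balance and the ejector. Never touch the disc with the fingers, and leave the other things where they are.

Things in the scene. Friction and masses are not known exactly. Their poses are not given: they have to be found in the camera images.
- ejector: Fixed blue machine, 150 deep (x) x 234 wide (y -112 to +122) x 89 high. Origin: on the bench under its front face, x pointing into the machine, away from the robot; disc rails (at y = -55) and pedal (y = +65) stick out to -x. The disc starts inside, under a clear roof 30 to 36 above the bench; the pedal's pusher shoves it out to -x, 0.27 mm per mrad of pedal, then goes back with the pedal.
- rail_mouth (a point): Midway between the outer ends of two steel rails, at rail-top height (12); axes as the ejector's. Rails: from here 134 along +x to the machine's face, each 12 wide, an open gap of 38 between them down to the bench. Side guides 18 high, inner faces 56 apart. Lips 4 high, 4 thick end the rails (not the gap). At the stop the disc's centre is 49 to 92 from here along +x.
- pedal: Lever with a red pad. Origin on the hinge, 50 above the bench; axes equal the ejector's when up. Swings down about its -y axis on a spring: about 4 N at the pad when up, 8 N at the lowest. A hidden stop screw, set anew each time, is met 0.28 to 0.40 rad down (pad 35 to 50 lower); there the force rises steeply. Over 12 N, kept for 0.5 s is firmly down; 45 N is ramming.
- pedal_pad (a point): Centre of the red pad's top face (50 x 56), about 122 from the hinge and 77 above the bench when up; axes as the pedal's.
- disc: Pressed sample disc in an aluminium cup, brown top: 50 diameter, 8 thick, about 40 g, slippery (it slides off the steel blade at about 20 degrees). Origin: centre of its underside; z out of its top. It rests on the rails, underside 12 above the bench, and can slide along them.
- spatula: Lab spatula, about 90 g. Origin: centre of the underside of the flat steel blade (70 long in x, 26 wide, 2 thick), z up. A thin bent neck leads from the blade's rear up to a black handle, x = -170 to -60, 18 wide (y), 24 tall, its middle 40 above the blade's underside. At the start the blade lies on the tray and the handle's end on the tray's saddle.
- handle (a point): Grip point in the handle, 88 behind the blade's centre and 40 above the blade's underside; axes as the spatula's (fingers close along y).
- blade_tip (a point): Middle of the blade's front edge, underside; axes as the spatula's.
- tray: Fixed blue tray, 250 (x) x 90 x 3 high, origin on the bench under its centre, with a white saddle (40 high incl. cheeks 34 apart, trough 31 high) 95 behind the centre; the spatula's blade lies 60 in front of the centre at the start. The balance and the tray swap sides.
- balance: Fixed white laboratory balance, 200 (x) x 170 x 56 high body, origin on the bench under its centre; the weighing pan stands on top.
- pan (a point): Centre of the top face of the square steel pan, 136 x 136, 70 above the bench; a rim 4 wide stands 6 above it all round. Axes as the balance's.
- vial: Bystander: amber vial, 32 diameter, 60 high, standing left or right in front of the ejector.
- weight: Bystander: brass weight, 30 diameter, 44 high, on the other side.
- jar: Bystander: jar with orange lid, 60 diameter, 90 high, at the side.
- beaker: Bystander: glass beaker, 70 diameter, 90 high, at the side.
- tipbox: Bystander: blue box 120 x 85 x 60 at the left side.

How it is judged:
By the outcome, as a careful person would: the job done as asked, in the order asked, and still so for the second after the job is handed in, with the robot touching nothing.
It also fails if it takes over 72 s, if anything falls off the work surface, if the arm or the gripper's body presses on something with over 40 N, if the wrist force passes 120 N, or if a joint passes its speed limit or range.

### The arm

A 6-joint arm with a two-finger parallel gripper is mounted at the origin on the work surface. World frame = base frame: x ahead of the robot, y to its left, z up, the work surface at z = 0. Lengths are in m, angles in rad, forces in N, time in s.
With the tool pointing down it reaches from about 0.325 to 0.85 m from the base axis. Payload 4.4 kg.
Tool frame: the origin (TCP) lies midway between the tips of the shut fingers; the grasp point (between the pads) lies 19 mm behind it (ctrl.grip_point_offset is the distance from the TCP to the grasp point, in m); z points along the fingers, y is the line along which they close (so a half turn about z gives the same grasp; the last joint's range is limited). The gripper opens to 94 mm and grips with 3 to 60 N. Pads are 16 mm wide; open, the fingers measure 119 mm over their backs; the gripper's body (75 mm by 177 mm) begins 78 mm behind the grasp point.
Start: joints at [1.141, 0.207, 1.542, -0, 1.393, -0.15], TCP at [0.158, 0.553, 0.205] pointing down, gripper open.
Joint ranges: [-2.73, 2.73], [-0.86, 2.22], [0.23, 2.46], [-1.11, 4.25], [0.08, 2.63], [-2.82, 2.82]. Speed limits (rad/s): [2.79, 2.79, 3.14, 3.14, 3.14, 3.14].

### API

Orientations are given as a unit quaternion [w, x, y, z].
In Python, from bench import ctrl gives the robot as it stands.
- The arm moves only by the tool drive_tool, never from a script. Its argument "rows" is a list of rows, each an object with "linear": the shift along the world's x, y, z in m, a list of three; "yaw": the turn about the world's z in degrees; "jaw": the closure in counts, from 0 (fully open) to 255 (shut). A call has 1 to 20 rows; each row shifts and turns the commanded pose from where the row before left it; what a row does not reach is not made up. A row lasts 1/10 s, in which the tool goes at most 50 mm and 8.59 degrees, less where a joint would pass 70% of its speed; a pose out of reach is approached as far as the arm can. A call is refused whole if a number of a shift passes 0.05 or a number of a turn 8.59, either way. A call with a gripper value outside its range is refused whole. The fingers move at their own pace and stop on an object; "squeeze" is the grip in N (left out, the last holds). Time passes only in rows, so rows that do not move let the fingers close. It gives the time, the measured TCP pose, the force, the opening and the grip force at its end, in the units of the state.
- ctrl.get_state(): the state, without advancing time (a new reading comes with each control period).
- ctrl.snapshot(name): name is "scene" or "top" or "wrist"; returns a dict with "color" (384x512x3 uint8, red, green, blue), "fx", "fy", "cx", "cy" (pixels), "R" (3x3) and "t" (3): a world point X has camera coordinates R X + t. Camera axes: x right, y down, z forward; pixel columns grow to the right and rows downward; lengths in m; the calibration is good to about 2 mm. A picture is of the moment at which its call begins. There is no depth.
- ctrl.sign_off(): hands the job in; it is judged then, once.
The state is a dict: "clock": time; "joint_positions": joint angles; "qvel": joint speeds; "joint_torque": joint torques, N m; "eef_pos": TCP position; "tcp_rot": TCP orientation; "force": force on the tool from outside, world axes, zero at the start; "torque": the same for the moment, N m; "finger_gap": opening from 0.0 (shut) to 1.0 (fully open); "grip_force": force on a finger pad.
Only numpy, scipy, OpenCV 4.12 (cv2) and the standard library are available. Lean on these libraries where they do the work, as an engineer would, in place of code of your own. Each camera call takes 0.05 s, during which the arm holds its last target. There are 200 camera calls.

## Working session

There is one attempt and no reset: what is moved stays moved. The work goes in short steps, Python scripts to look and compute and a tool call to move; the robot and the scene stay as the last step left them, time stands still between calls to the robot, and variables do not carry over. Pictures are saved under pics/ and viewed, at most 10 in all, crops included, and the job is handed in when it is done.

Besides the shell and the picture viewer there is one more tool, called after "Emit:" as name(argument=value, ...), one argument or row to a line, values as JSON. drive_tool: Moves the arm, as the interface text tells. Its arguments: {"type":"object","properties":{"rows":{"type":"array"},"squeeze":{"type":"number"}},"required":["rows"]}

```bash
mkdir -p pics; ls; cat > h.py <<'E'
import numpy as np, cv2
from bench import ctrl
def snap(n,f=None):
    s=ctrl.snapshot(n)
    if f: cv2.imwrite('pics/'+f,s['color'][:,:,::-1])
    s['R']=np.array(s['R']);s['t']=np.array(s['t']);return s
def ray(s,u,v,z):
    d=s['R'].T@np.array([(u-s['cx'])/s['fx'],(v-s['cy'])/s['fy'],1]);o=-s['R'].T@s['t']
    return o+d*(z-o[2])/d[2]
def proj(s,X):
    c=s['R']@np.array(X)+s['t'];return np.array([s['fx']*c[0]/c[2]+s['cx'],s['fy']*c[1]/c[2]+s['cy']])
E
python3 - <<'E'
from h import *
for n in('top','scene'):
    s=snap(n,n+'0.png');print(n,s['fx'],s['cx'],s['cy'],-s['R'].T@s['t'],s['R'].round(2).tolist())
print(ctrl.get_state())
E
```

```text
pics
top 498.02070522492824 240.13182244430493 183.99716449188043 [0.35778835 0.03056485 1.54707281] [[0.03, -1.0, 0.02], [-0.99, -0.03, -0.14], [0.14, -0.02, -0.99]]
scene 491.5896134692813 256.6451416120407 191.92368080117836 [ 1.62297188 -0.69593947  0.96580807] [[0.54, 0.84, 0.02], [0.48, -0.29, -0.83], [-0.69, 0.46, -0.56]]
{'clock': 0.1, 'joint_positions': array([ 1.14151491e+00,  2.07365830e-01,  1.54281137e+00, -3.51891496e-06,
        1.39352373e+00, -1.50498712e-01]), 'qvel': array([-0.00149558, -0.00123882, -0.00197252, -0.00023458,  0.00022896,
        0.00119354]), 'joint_torque': array([-3.30164912e-04, -3.71864712e+01, -2.82292163e+01,  7.00617093e-02,
        3.11710406e-02, -3.81018071e-05]), 'eef_pos': array([0.15793004, 0.55211294, 0.20438919]), 'tcp_rot': array([-2.99662177e-04,  1.38940010e-01,  9.90300238e-01, -1.01064745e-03]), 'force': array([ 0.76680679, -0.47255133, -0.20371712]), 'torque': array([ 0.01945406,  0.04380832, -0.00376309]), 'grip_force': 0.0, 'finger_gap': 1.002848594167541}
```

View pics/top0.png

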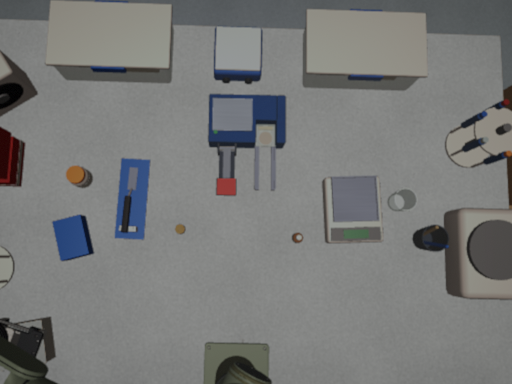

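View pics/scene0.png

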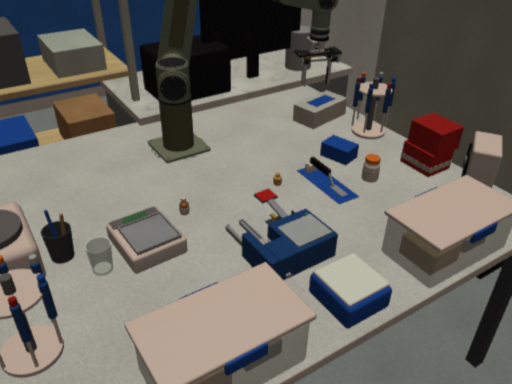

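The top view shows the ejector at about (247,120) px, with its red pad at (227,186) and rails at (257–273,190). The tray with the spatula is on the left at (132,198), and the balance is on the right at (355,208) with its pan at (355,199). The weight is at (180,229) and the vial at (297,238). Next I'll measure these.

```bash
python3 - <<'E'
from h import *
s=snap('top');c=s['color'];hsv=cv2.cvtColor(c,cv2.COLOR_RGB2HSV);H,S,V=cv2.split(hsv)
def rect(name,m,roi,z):
    M=np.zeros_like(H);x0,y0,x1,y1=roi;M[y0:y1,x0:x1]=m[y0:y1,x0:x1]*255
    k,_=cv2.findContours(M,0,2);k=max(k,key=cv2.contourArea)
    P=np.array([ray(s,*p[0],z)[:2] for p in k]).astype(np.float32)*1000
    r=cv2.minAreaRect(P);print(name,np.round(r[0],1),np.round(r[1],1),round(r[2],1),'px',cv2.minAreaRect(k)[0])
rect('pad',((H<8)|(H>172))&(S>150)&(V>80),(205,165,245,205),.077)
rect('tray',(H>100)&(H<125)&(S>120),(105,150,160,250),.003)
rect('handle',(V<50),(110,180,145,240),.055)
rect('blade',(S<80)&(V>90),(124,160,142,198),.005)
print('pan',c[200,355],c[180,328],'rail',c[170,257],c[170,265],c[170,273],hsv[200,355],hsv[120,215],hsv[120,270])
rect('pan',(abs(H.astype(int)-hsv[200,355][0])<8)&(S>25),(322,165,395,235),.072)
rect('ejector',(H>100)&(H<125)&(S>120),(200,85,295,160),.089)
z=np.vstack([cv2.resize(c[85:205,195:300],None,fx=5,fy=5,interpolation=2)]);cv2.imwrite('pics/ej.png',z[:,:,::-1])
E
```

```text
pad [554.4  45.9] [45.1 47.7] 1.6 px (226.0, 186.5)
tray [519.9 337.3] [ 86.4 245.7] 88.4 px (131.88075256347656, 198.490478515625)
handle [467.5 342.3] [ 17.4 105.3] 86.6 px (125.92150115966797, 213.66722106933594)
blade [582.3 339. ] [25.4 69.9] 87.5 px (132.3861541748047, 178.1386260986328)
pan [106 108 118] [151 154 148] rail [106 107 118] [136 137 136] [106 107 118] [115  26 118] [109  22 130] [110 119  62]
pan [ 529.3 -339.1] [126.8 127.7] 3.8 px (354.44891357421875, 198.7220458984375)
ejector [761.4 -10.2] [145.8 225.7] 0.8 px (246.5, 118.5)
```

View pics/ej.png

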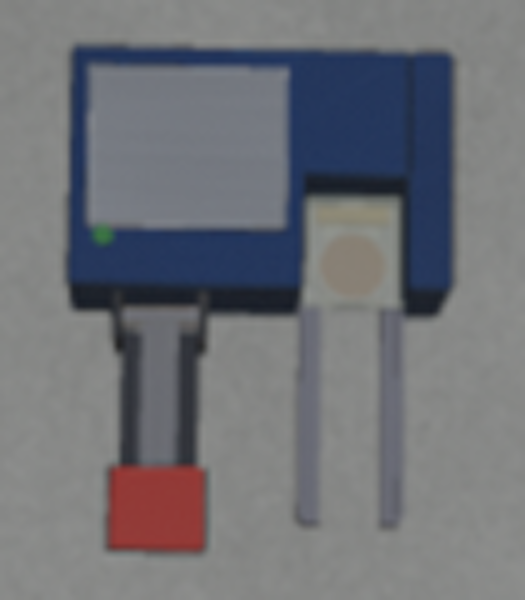

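The crop shows the disc (brown) still under the clear roof. The red pad's centre is at about (157,509) in the crop, and the rail ends are at (308,523) and (390,526). I'm moving above the pad with the fingers shut.

Emit:
drive_tool(
  rows=[
    {"linear":[0.0283,-0.0361,0],"yaw":1,"jaw":255},
    {"linear":[0.0283,-0.0361,0],"yaw":1,"jaw":255},
    {"linear":[0.0283,-0.0361,0],"yaw":1,"jaw":255},
    {"linear":[0.0283,-0.0361,0],"yaw":1,"jaw":255},
    {"linear":[0.0283,-0.0361,0],"yaw":1,"jaw":255},
    {"linear":[0.0283,-0.0361,0],"yaw":1,"jaw":255},
    {"linear":[0.0283,-0.0361,0],"yaw":1,"jaw":255},
    {"linear":[0.0283,-0.0361,0],"yaw":1,"jaw":255},
    {"linear":[0.0283,-0.0361,0],"yaw":1,"jaw":255},
    {"linear":[0.0283,-0.0361,0],"yaw":1,"jaw":255},
    {"linear":[0.0283,-0.0361,-0.02],"yaw":1,"jaw":255},
    {"linear":[0.0283,-0.0361,-0.02],"yaw":1,"jaw":255},
    {"linear":[0.0283,-0.0361,-0.02],"yaw":1,"jaw":255},
    {"linear":[0.0283,-0.0361,-0.02],"yaw":0,"jaw":255},
    {"linear":[0,0,-0.02],"yaw":0,"jaw":255},
    {"linear":[0,0,0],"yaw":0,"jaw":255},
  ],
)

```text
clock: 1.75
eef_pos: [0.5517, 0.0464, 0.1018]
tcp_rot: [-0.004, 0.027, 1.0, 0.0]
force: [-0.4, -0.2, -0.1]
finger_gap: 0.002
grip_force: 0.0
```

Emit:
drive_tool(
  rows=[
    {"linear":[0,0,-0.01],"yaw":0,"jaw":255},
    {"linear":[0,0,-0.01],"yaw":0,"jaw":255},
    {"linear":[0,0,-0.004],"yaw":0,"jaw":255},
    {"linear":[0,0,-0.004],"yaw":0,"jaw":255},
    {"linear":[0,0,-0.004],"yaw":0,"jaw":255},
    {"linear":[0,0,-0.004],"yaw":0,"jaw":255},
    {"linear":[0,0,-0.004],"yaw":0,"jaw":255},
    {"linear":[0,0,-0.004],"yaw":0,"jaw":255},
    {"linear":[0,0,-0.003],"yaw":0,"jaw":255},
    {"linear":[0,0,-0.003],"yaw":0,"jaw":255},
    {"linear":[0,0,-0.003],"yaw":0,"jaw":255},
    {"linear":[0,0,-0.003],"yaw":0,"jaw":255},
  ],
)

```text
clock: 2.95
eef_pos: [0.5529, 0.0478, 0.0491]
tcp_rot: [-0.002, 0.026, 1.0, 0.0]
force: [-6.2, 1.1, 6.0]
finger_gap: 0.002
grip_force: 3.5
```

Emit:
drive_tool(
  rows=[
    {"linear":[0,0,-0.002],"yaw":0,"jaw":255},
    {"linear":[0,0,-0.002],"yaw":0,"jaw":255},
  ],
)

```text
clock: 3.15
eef_pos: [0.553, 0.0478, 0.0451]
tcp_rot: [-0.002, 0.026, 1.0, 0.0]
force: [-5.4, 1.4, 6.1]
finger_gap: 0.003
grip_force: 3.6
```

Emit:
drive_tool(
  rows=[
    {"linear":[0,0,-0.002],"yaw":0,"jaw":255},
    {"linear":[0,0,0],"yaw":0,"jaw":255},
  ],
)

```text
clock: 3.35
eef_pos: [0.553, 0.0478, 0.0431]
tcp_rot: [-0.001, 0.026, 1.0, 0.0]
force: [-5.3, 1.7, 6.4]
finger_gap: 0.005
grip_force: 3.4
```

Emit:
drive_tool(
  rows=[
    {"linear":[0,0,-0.001],"yaw":0,"jaw":255},
    {"linear":[0,0,-0.001],"yaw":0,"jaw":255},
    {"linear":[0,0,-0.001],"yaw":0,"jaw":255},
  ],
)

```text
clock: 3.65
eef_pos: [0.5532, 0.0478, 0.0403]
tcp_rot: [-0.001, 0.026, 1.0, 0.0]
force: [-5.4, 1.1, 6.2]
finger_gap: 0.005
grip_force: 3.7
```

Emit:
drive_tool(
  rows=[
    {"linear":[0,0,-0.001],"yaw":0,"jaw":255},
    {"linear":[0,0,-0.001],"yaw":0,"jaw":255},
  ],
)

```text
clock: 3.85
eef_pos: [0.5534, 0.0478, 0.0384]
tcp_rot: [-0.001, 0.026, 1.0, 0.0]
force: [-5.4, 0.7, 5.8]
finger_gap: 0.003
grip_force: 3.7
```

Emit:
drive_tool(
  rows=[
    {"linear":[0,0,-0.001],"yaw":0,"jaw":255},
    {"linear":[0,0,0],"yaw":0,"jaw":255},
  ],
)

```text
clock: 4.05
eef_pos: [0.5535, 0.0478, 0.0374]
tcp_rot: [-0.001, 0.026, 1.0, 0.0]
force: [-6.1, 1.5, 5.6]
finger_gap: 0.006
grip_force: 3.6
```

Emit:
drive_tool(
  rows=[
    {"linear":[0,0,-0.001],"yaw":0,"jaw":255},
    {"linear":[0,0,-0.001],"yaw":0,"jaw":255},
  ],
)

```text
clock: 4.25
eef_pos: [0.5537, 0.0478, 0.0356]
tcp_rot: [-0.001, 0.026, 1.0, 0.0]
force: [-5.1, 0.7, 6.1]
finger_gap: 0.002
grip_force: 3.8
```

Emit:
drive_tool(
  rows=[
    {"linear":[0,0,-0.001],"yaw":0,"jaw":255},
    {"linear":[0,0,-0.001],"yaw":0,"jaw":255},
  ],
)

```text
clock: 4.45
eef_pos: [0.5539, 0.0478, 0.0343]
tcp_rot: [-0.001, 0.026, 1.0, 0.0]
force: [-7.0, 2.0, 13.2]
finger_gap: 0.007
grip_force: 7.7
```

Emit:
drive_tool(
  rows=[
    {"linear":[0,0,-0.001],"yaw":0,"jaw":255},
  ],
)

```text
clock: 4.55
eef_pos: [0.5539, 0.0478, 0.0339]
tcp_rot: [-0.001, 0.026, 1.0, 0.0]
force: [-8.3, 1.3, 17.3]
finger_gap: 0.003
grip_force: 9.7
```

Emit:
drive_tool(
  rows=[
    {"linear":[0,0,-0.001],"yaw":0,"jaw":255},
  ],
)

```text
clock: 4.65
eef_pos: [0.554, 0.0478, 0.0336]
tcp_rot: [-0.001, 0.026, 1.0, 0.0]
force: [-10.2, 1.3, 21.5]
finger_gap: 0.006
grip_force: 11.9
```

Emit:
drive_tool(
  rows=[
    {"linear":[0,0,0],"yaw":0,"jaw":255},
    {"linear":[0,0,0],"yaw":0,"jaw":255},
    {"linear":[0,0,0],"yaw":0,"jaw":255},
    {"linear":[0,0,0],"yaw":0,"jaw":255},
    {"linear":[0,0,0],"yaw":0,"jaw":255},
    {"linear":[0,0,0],"yaw":0,"jaw":255},
    {"linear":[0,0,0],"yaw":0,"jaw":255},
    {"linear":[0,0,0],"yaw":0,"jaw":255},
  ],
)

```text
clock: 5.45
eef_pos: [0.554, 0.0478, 0.0337]
tcp_rot: [-0.001, 0.026, 1.0, 0.0]
force: [-10.2, 1.4, 17.7]
finger_gap: 0.006
grip_force: 10.2
```

Emit:
drive_tool(
  rows=[
    {"linear":[0,0,0.006],"yaw":0,"jaw":255},
    {"linear":[0,0,0.006],"yaw":0,"jaw":255},
    {"linear":[0,0,0.006],"yaw":0,"jaw":255},
    {"linear":[0,0,0.006],"yaw":0,"jaw":255},
    {"linear":[0,0,0.006],"yaw":0,"jaw":255},
    {"linear":[0,0,0.006],"yaw":0,"jaw":255},
    {"linear":[0,0,0.006],"yaw":0,"jaw":255},
    {"linear":[0,0,0.006],"yaw":0,"jaw":255},
    {"linear":[0,0,0.01],"yaw":0,"jaw":255},
    {"linear":[0,0,0.03],"yaw":0,"jaw":255},
    {"linear":[0,0,0.04],"yaw":0,"jaw":255},
    {"linear":[-0.012,0.042,0.02],"yaw":0,"jaw":120},
    {"linear":[-0.012,0.042,0.02],"yaw":0,"jaw":120},
    {"linear":[-0.012,0.042,0],"yaw":0,"jaw":120},
    {"linear":[-0.012,0.042,0],"yaw":0,"jaw":120},
    {"linear":[-0.012,0.042,0],"yaw":0,"jaw":120},
    {"linear":[-0.012,0.042,0],"yaw":0,"jaw":120},
    {"linear":[-0.012,0.042,0],"yaw":0,"jaw":120},
    {"linear":[0,0,0],"yaw":0,"jaw":120},
    {"linear":[0,0,0],"yaw":0,"jaw":120},
  ],
)

```text
clock: 7.45
eef_pos: [0.4704, 0.342, 0.1996]
tcp_rot: [0.001, 0.025, 1.0, -0.0]
force: [0.5, 0.5, 0.5]
finger_gap: 0.532
grip_force: 0.0
```

```bash
python3 - <<'E'
from h import *
s=snap('wrist','w1.png');t=snap('top');st=ctrl.get_state();print(st['eef_pos'],-s['R'].T@s['t'],st['force'])
z=cv2.resize(t['color'][85:205,195:300],None,fx=4,fy=4,interpolation=2)
z=cv2.resize(z,(336,384));cv2.imwrite('pics/w1b.png',np.hstack([s['color'],z][:2])[:,:,::-1][:,:800])
E
```

```text
[0.47096993 0.34047766 0.19954453] [0.3926118  0.34465528 0.37927838] [-0.12945117 -0.24827502 -0.89815311]
```

View pics/w1b.png

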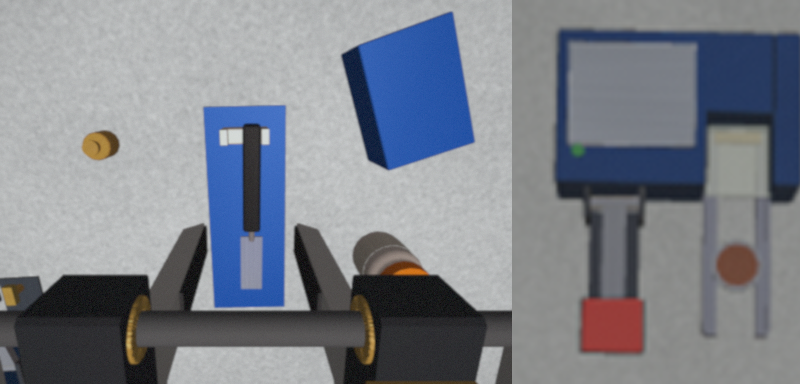

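The disc is out on the rails at about (736,264) in the top inset. The wrist view shows the handle from (252,125) to (252,230), the blade from (252,237) to (252,289), and the saddle at about (245,136).

```bash
cat >> h.py <<'E'
def rect(s,name,m,roi,z):
    M=np.zeros(m.shape,np.uint8);x0,y0,x1,y1=roi;M[y0:y1,x0:x1]=m[y0:y1,x0:x1]*255
    k,_=cv2.findContours(M,0,2);k=max(k,key=cv2.contourArea)
    P=np.array([ray(s,*p[0],z)[:2] for p in k]).astype(np.float32)*1000
    r=cv2.minAreaRect(P);(v)=cv2.fitLine(P,2,0,.01,.01).ravel()
    print(name,np.round(r[0],1),np.round(r[1],1),round(r[2],1),'mean',P.mean(0).round(1),'x',P[:,0].min(),P[:,0].max());return r
E
python3 - <<'E'
from h import *
s=snap('wrist');c=s['color'];H,S,V=cv2.split(cv2.cvtColor(c,cv2.COLOR_RGB2HSV))
rect(s,'handle',V<60,(235,115,270,234),.055)
rect(s,'blade',(S<90)&(V>90),(232,236,275,300),.005)
rect(s,'tray',(H>100)&(H<125)&(S>120),(190,95,300,320),.003)
rect(s,'saddle',(S<40)&(V>170),(210,120,280,155),.04)
t=snap('top');c=t['color'];H,S,V=cv2.split(cv2.cvtColor(c,cv2.COLOR_RGB2HSV))
m=((H<15)|(H>170))&(S>70);rect(t,'disc',m,(255,150,277,200),.020)
print(np.where(m[150:200,250:280].any(1))[0]+150)
# rails: blueish brightness profile, per row
for r in range(155,193,4): print(r,c[r,250:282,2].astype(int)-c[r,250:282,0])
print(c[186:198,257,2].astype(int)-c[186:198,257,0],c[186:198,272,2].astype(int)-c[186:198,272,0])
E
```

```text
handle [467.  341.8] [ 15.4 107.6] 86.8 mean [453.4 340.6] x 412.99442 520.82385
blade [582.9 336.1] [25.3 70. ] 87.6 mean [585.7 331.6] x 547.4196 617.5392
tray [520.5 333.5] [ 88.  248.2] 88.5 mean [547.7 315.7] x 395.67825 645.49414
saddle [425.5 323.1] [22.2 14.9] 87.0 mean [424.5 320.6] x 417.53864 432.68704
disc [625.1 -73.1] [34.8 37.5] 1.6 mean [624.1 -74.3] x 607.5882 642.6934
[162 163 164 165 166 167 168 169 170 171 172 173]
155 [ 0  0 -1  0  2 10 13 13 10  3  0  0  0  0  0  1  0  0  0  0  1  8 12 11
 11  8  2  0  0  0 -1  0]
159 [-1  0  0  0  3 10 12 12  9  3  0  0  0  1  0  1  0  0 -1 -1  1  8 12 11
 10  7  1  0  0  0  0 -1]
163 [ -1  -1   0  -1   4  12  13  13  12   5 -15 -41 -52 -52 -52 -52 -51 -52
 -49 -34 -11   5  12  13  12   8   1   0  -1   0  -1   0]
167 [  0   0  -1  -1   4  12  11   9  -3 -46 -53 -52 -52 -52 -52 -52 -52 -51
 -52 -52 -51 -35  -6   9  13   8   2  -1   0   0   0  -1]
171 [  0  -1   0   0   4  11  12  10   6  -3 -32 -51 -53 -51 -52 -52 -51 -53
 -54 -49 -27  -1   8  11  11   7   1  -1   0   0   0   0]
175 [ 0  0 -1 -1  4 12 13 13  8  2 -1  0  0  3  5  4  4  4  0 -1  1  8 12 13
 12  8  1  0 -1  0  0  0]
179 [ 0  0 -1 -1  3 12 12 11  8  1  0  0  0  0 -1  0  0  0 -1 -1  1  8 12 12
 11  7  1  0  0 -1  0  0]
183 [ 0 -1 -1 -1  3 11 12 11  7  1 -1 -1  0  0 -1  0  0  0  0  0  1  7 13 11
 10  7  2  0  0  0  0  0]
187 [ 0  0 -1 -1  4 12 12 12  8  2 -1 -1  0  0 -1  0  0 -1 -1 -1  1  8 12 11
  9  7  2  0  0  0  0 -1]
191 [-1  0 -1  0 -1  0  0 -1 -1 -1  0 -1 -1 -1 -1  0  0  0  0 -1 -1 -1 -1 -1
  0  0  0  0  0 -1  0 -1]
[11 12 13  7  0 -1 -1  0  0  0  0  0] [11 12 11  9  0 -1 -1  0  0  0  0  0]
```

```bash
python3 - <<'E'
from h import *
t=snap('top')
for u,v,z in((264.8,155,.014),(264.8,187,.014),(256.6,187,.012),(273,187,.012),(264.8,189.6,.014),(265,167.5,.020)): print(u,v,ray(t,u,v,z)*1000)
print(ctrl.get_state()['eef_pos'])
# balance
c=t['color'];H,S,V=cv2.split(cv2.cvtColor(c,cv2.COLOR_RGB2HSV))
rect(t,'pan',(abs(H.astype(int)-115)<8)&(S>25),(322,165,395,235),.070)
rect(t,'body',(S<15)&(V>165)|(abs(H.astype(int)-115)<8)&(S>25),(318,165,390,250),.060)
E
```

```text
264.8 155 [665.91943096 -72.1910405   14.        ]
264.8 187 [564.6498679  -74.06050597  14.        ]
256.6 187 [564.2001069  -48.65186833  12.        ]
273 187 [565.63987624 -99.76047443  12.        ]
264.8 189.6 [556.5012111  -74.21093254  14.        ]
265 167.5 [625.11211018 -73.14369106  20.        ]
[0.47109976 0.34014659 0.19956295]
pan [ 574.3 -355.4] [36.5 86.9] 1.6 mean [ 574.9 -359.3] x 555.8126 593.69543
body [ 575.7 -358.1] [36.7 87.5] 1.6 mean [ 576.3 -362. ] x 557.1532 595.29254
```

Emit:
drive_tool(
  rows=[
    {"linear":[-0.02,0.001,-0.04],"yaw":0,"jaw":120},
    {"linear":[0,0,-0.04],"yaw":0,"jaw":120},
    {"linear":[0,0,-0.04],"yaw":0,"jaw":120},
    {"linear":[0,0,-0.03],"yaw":0,"jaw":120},
    {"linear":[0,0,-0.025],"yaw":0,"jaw":120},
    {"linear":[0,0,0],"yaw":0,"jaw":120},
  ],
)

```text
clock: 8.3
eef_pos: [0.4474, 0.3396, 0.0206]
tcp_rot: [-0.004, 0.027, 1.0, -0.002]
force: [-0.3, -0.1, -0.2]
finger_gap: 0.53
grip_force: 0.0
```

Emit:
drive_tool(
  rows=[
    {"linear":[0.003,0.003,0.003],"yaw":0,"jaw":120},
    {"linear":[0,0,0],"yaw":0,"jaw":255},
    {"linear":[0,0,0],"yaw":0,"jaw":255},
    {"linear":[0,0,0],"yaw":0,"jaw":255},
    {"linear":[0,0,0],"yaw":0,"jaw":255},
    {"linear":[0,0,0],"yaw":0,"jaw":255},
  ],
  squeeze=55,
)

```text
clock: 8.9
eef_pos: [0.4537, 0.3451, 0.0282]
tcp_rot: [0.0, 0.026, 1.0, -0.0]
force: [-1.1, -2.9, 3.6]
finger_gap: 0.187
grip_force: 55.0
```

Emit:
drive_tool(
  rows=[
    {"linear":[0,0,0.01],"yaw":0,"jaw":255},
    {"linear":[0,0,0.03],"yaw":0,"jaw":255},
    {"linear":[0,0,0.03],"yaw":0,"jaw":255},
    {"linear":[0,0,0.03],"yaw":0,"jaw":255},
    {"linear":[0,0,0.03],"yaw":0,"jaw":255},
    {"linear":[-0.0079,-0.0423,0],"yaw":0.4,"jaw":255},
    {"linear":[-0.0079,-0.0423,0],"yaw":0.4,"jaw":255},
    {"linear":[-0.0079,-0.0423,0],"yaw":0.4,"jaw":255},
    {"linear":[-0.0079,-0.0423,0],"yaw":0.4,"jaw":255},
    {"linear":[-0.0079,-0.0423,0],"yaw":0.4,"jaw":255},
    {"linear":[-0.0079,-0.0423,0],"yaw":0.4,"jaw":255},
    {"linear":[-0.0079,-0.0423,0],"yaw":0.4,"jaw":255},
    {"linear":[-0.0079,-0.0423,0],"yaw":0.4,"jaw":255},
    {"linear":[-0.0079,-0.0423,0],"yaw":0.4,"jaw":255},
    {"linear":[-0.0079,-0.0423,0],"yaw":0.4,"jaw":255},
    {"linear":[0,0,-0.03],"yaw":0,"jaw":255},
    {"linear":[0,0,-0.03],"yaw":0,"jaw":255},
    {"linear":[0,0,0],"yaw":0,"jaw":255},
    {"linear":[0,0,0],"yaw":0,"jaw":255},
  ],
)

```text
clock: 10.8
eef_pos: [0.3741, -0.0771, 0.0977]
tcp_rot: [-0.0, -0.009, 1.0, 0.0]
force: [0.1, -0.6, -0.8]
finger_gap: 0.186
grip_force: 55.0
```

```bash
python3 - <<'E'
from h import *
a=snap('wrist');b=snap('scene');st=ctrl.get_state();print(st)
z=cv2.resize(b['color'][180:290,170:320],None,fx=288/150,fy=288/150)
z=np.vstack([z,np.zeros((384-z.shape[0],288,3),np.uint8)]);cv2.imwrite('pics/w2.png',np.hstack([a['color'],z])[:,:,::-1])
E
```

```text
{'clock': 10.9, 'joint_positions': array([-4.30553177e-01, -9.08474494e-02,  2.09431737e+00,  1.25528116e-04,
        1.13526871e+00, -2.02021431e+00]), 'qvel': array([ 0.00338562, -0.00722496, -0.00764653, -0.00131784, -0.00413085,
        0.00068123]), 'joint_torque': array([-1.25562083e-01, -2.03895360e+01, -2.42623490e+01, -3.53462168e-02,
        7.14432145e-02, -7.81129081e-07]), 'eef_pos': array([ 0.37568044, -0.07764659,  0.09907954]), 'tcp_rot': array([ 1.31534907e-03, -9.40585741e-03,  9.99954744e-01, -5.56280705e-04]), 'force': array([-0.35226757,  0.3856332 , -0.25241015]), 'torque': array([-0.01099013,  0.0238838 , -0.02770172]), 'grip_force': 54.95842695236206, 'finger_gap': 0.18617461507278824}
```

View pics/w2.png

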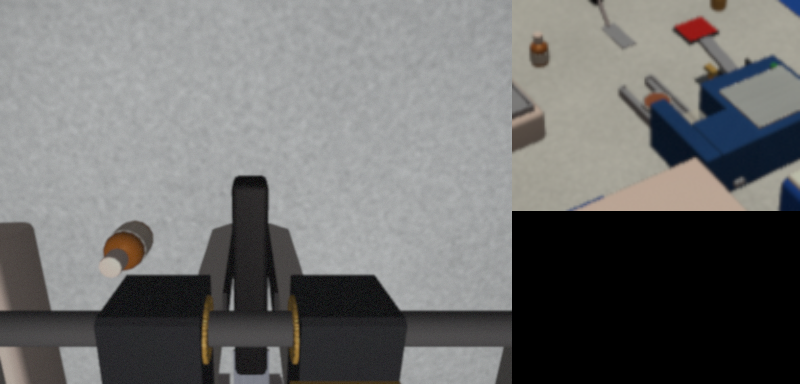

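The wrist view shows the handle gripped straight, from (250,177) down to (250,370), with the vial clear at (125,245). The scene inset shows the blade held level ahead at about (618,36). I'll compare it with the predicted blade position.

```bash
python3 - <<'E'
from h import *
out=[]
y=np.deg2rad(1.1);R=np.array([[np.cos(y),-np.sin(y)],[np.sin(y),np.cos(y)]])
C=[np.r_[np.array([.3757,-.0776])+R@np.array([129+a,b])/1000,.0755] for a,b in((35,13),(35,-13),(-35,-13),(-35,13))]
for n in('top','scene'):
    s=snap(n);P=np.array([proj(s,c) for c in C]);print(n,P.round(1).tolist())
    u,v=P.mean(0).astype(int);k=10;x0,y0=u-20,v-28
    z=cv2.resize(s['color'][y0:y0+56,x0:x0+40],None,fx=k,fy=k,interpolation=cv2.INTER_CUBIC)
    for p in P: cv2.circle(z,tuple(int(i) for i in (p-[x0,y0]+.5)*k),4,(255,0,0),1)
    out.append(z)
cv2.imwrite('pics/b.png',np.hstack(out)[:,:,::-1])
E
```

```text
top [[261.9, 192.6], [270.6, 192.6], [270.6, 216.1], [261.9, 216.0]]
scene [[233.7, 201.7], [226.6, 204.4], [215.3, 193.6], [222.3, 191.2]]
```

View pics/b.png

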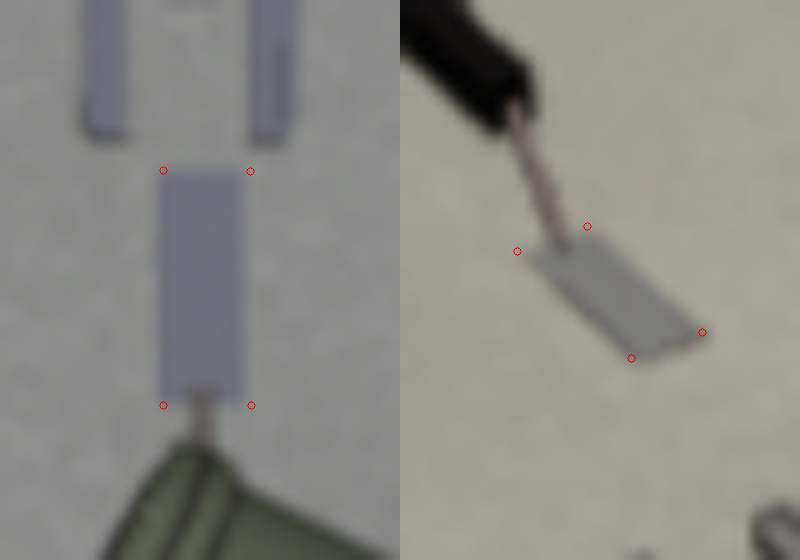

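The blade sits about 1.8 mm to the +y side of the prediction (top crop columns 160–243) and is otherwise level and in place. I'm correcting that, lowering it and sliding it under the disc.

Emit:
drive_tool(
  rows=[
    {"linear":[0,-0.0018,-0.02],"yaw":0,"jaw":255},
    {"linear":[0,0,-0.025],"yaw":0,"jaw":255},
    {"linear":[0,0,-0.015],"yaw":0,"jaw":255},
    {"linear":[0,0,-0.008],"yaw":0,"jaw":255},
    {"linear":[0,0,0],"yaw":0,"jaw":255},
    {"linear":[0,0,0],"yaw":0,"jaw":255},
  ],
)

```text
clock: 11.6
eef_pos: [0.3753, -0.0796, 0.0304]
tcp_rot: [0.001, -0.009, 1.0, -0.0]
force: [1.0, 1.2, -0.8]
finger_gap: 0.182
grip_force: 55.0
```

Emit:
drive_tool(
  rows=[
    {"linear":[0.01,0.0002,0],"yaw":0,"jaw":255},
    {"linear":[0.01,0.0002,0],"yaw":0,"jaw":255},
    {"linear":[0.01,0.0002,0],"yaw":0,"jaw":255},
    {"linear":[0.01,0.0002,0],"yaw":0,"jaw":255},
    {"linear":[0.01,0.0002,0],"yaw":0,"jaw":255},
  ],
)

```text
clock: 12.1
eef_pos: [0.4256, -0.0783, 0.0296]
tcp_rot: [0.0, -0.009, 1.0, -0.0]
force: [0.5, 0.0, -0.9]
finger_gap: 0.185
grip_force: 55.0
```

Emit:
drive_tool(
  rows=[
    {"linear":[0.01,0.0002,0],"yaw":0,"jaw":255},
    {"linear":[0.01,0.0002,0],"yaw":0,"jaw":255},
    {"linear":[0.01,0.0002,0],"yaw":0,"jaw":255},
    {"linear":[0.01,0.0002,0],"yaw":0,"jaw":255},
    {"linear":[0.01,0.0002,0],"yaw":0,"jaw":255},
    {"linear":[0.01,0.0002,0],"yaw":0,"jaw":255},
    {"linear":[0.002,0,0],"yaw":0,"jaw":255},
    {"linear":[0,0,0],"yaw":0,"jaw":255},
    {"linear":[0,0,0],"yaw":0,"jaw":255},
  ],
)

```text
clock: 13.0
eef_pos: [0.4858, -0.077, 0.0293]
tcp_rot: [-0.0, -0.009, 1.0, 0.0]
force: [-0.2, 0.7, 0.2]
finger_gap: 0.186
grip_force: 55.0
```

```bash
python3 - <<'E'
from h import *
out=[];st=ctrl.get_state();print(st['eef_pos'],st['force'])
for n,(x0,y0) in {'top':(240,150),'scene':(195,205)}.items():
    s=snap(n);out.append(cv2.resize(s['color'][y0:y0+60,x0:x0+50],None,fx=8,fy=8,interpolation=cv2.INTER_CUBIC))
    if n=='top':
        H,S,V=cv2.split(cv2.cvtColor(s['color'],cv2.COLOR_RGB2HSV));rect(s,'disc',((H<15)|(H>170))&(S>70),(255,150,277,200),.020)
cv2.imwrite('pics/u.png',np.hstack(out)[:,:,::-1])
E
```

```text
[ 0.48583313 -0.07695626  0.02929546] [-0.19510993  0.7043486   0.20491443]
disc [625.1 -73.1] [34.8 37.5] 1.6 mean [625.  -73.3] x 607.5882 642.78485
```

View pics/u.png

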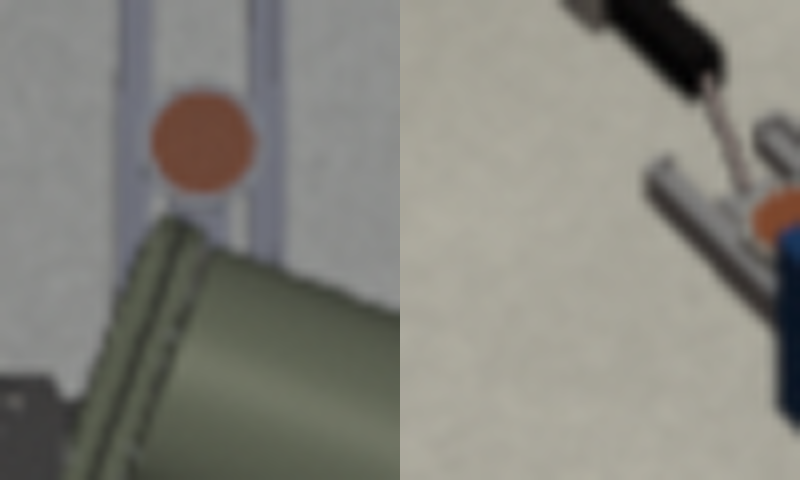

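The disc has not moved, at (200,142) in the crop, and the blade is centred beneath it in the gap. Lifting gently.

Emit:
drive_tool(
  rows=[
    {"linear":[0,0,0.002],"yaw":0,"jaw":255},
    {"linear":[0,0,0.002],"yaw":0,"jaw":255},
    {"linear":[0,0,0.002],"yaw":0,"jaw":255},
    {"linear":[0,0,0.002],"yaw":0,"jaw":255},
    {"linear":[0,0,0.002],"yaw":0,"jaw":255},
    {"linear":[0,0,0.004],"yaw":0,"jaw":255},
    {"linear":[0,0,0.006],"yaw":0,"jaw":255},
    {"linear":[0,0,0.01],"yaw":0,"jaw":255},
    {"linear":[0,0,0.015],"yaw":0,"jaw":255},
    {"linear":[0,0,0.02],"yaw":0,"jaw":255},
    {"linear":[0,0,0.02],"yaw":0,"jaw":255},
    {"linear":[0,0,0.02],"yaw":0,"jaw":255},
    {"linear":[0,0,0.015],"yaw":0,"jaw":255},
    {"linear":[0,0,0.006],"yaw":0,"jaw":255},
    {"linear":[0,0,0.002],"yaw":0,"jaw":255},
    {"linear":[0,0,0],"yaw":0,"jaw":255},
  ],
)

```text
clock: 14.7
eef_pos: [0.4861, -0.077, 0.1574]
tcp_rot: [-0.0, -0.009, 1.0, 0.0]
force: [-0.6, 0.4, -1.3]
finger_gap: 0.186
grip_force: 55.0
```

```bash
python3 - <<'E'
from h import *
out=[];st=ctrl.get_state();print(st['eef_pos'],st['force'])
for n,(x0,y0) in {'top':(240,140),'scene':(190,175)}.items():
    s=snap(n);out.append(cv2.resize(s['color'][y0:y0+60,x0:x0+50],None,fx=8,fy=8,interpolation=cv2.INTER_CUBIC))
    if n=='top':
        H,S,V=cv2.split(cv2.cvtColor(s['color'],cv2.COLOR_RGB2HSV));rect(s,'disc',((H<15)|(H>170))&(S>70),(250,130,285,200),.14)
cv2.imwrite('pics/l.png',np.hstack(out)[:,:,::-1])
E
```

```text
[ 0.48611949 -0.07700927  0.15739403] [-0.59028069  0.43481721 -1.33661424]
disc [624.8 -73.3] [38.1 34.6] 1.1 mean [626.8 -76.5] x 605.64417 643.9708
```

View pics/l.png

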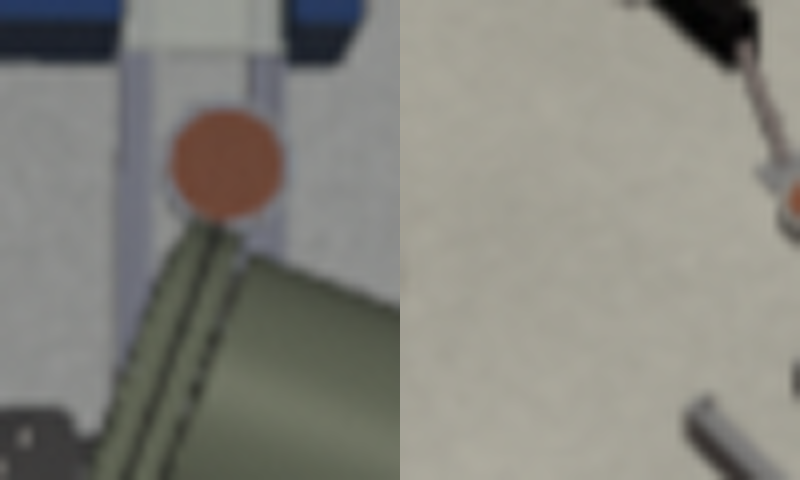

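The disc sits flat on the blade at (227,163) in the top crop. Carrying it smoothly to the balance.

Emit:
drive_tool(
  rows=[
    {"linear":[-0.00174,-0.0035,0],"yaw":0,"jaw":255},
    {"linear":[-0.00348,-0.007,0],"yaw":0,"jaw":255},
    {"linear":[-0.00522,-0.0105,0],"yaw":0.1,"jaw":255},
    {"linear":[-0.00696,-0.014,0],"yaw":0.2,"jaw":255},
    {"linear":[-0.0087,-0.0175,0],"yaw":0.2,"jaw":255},
    {"linear":[-0.01044,-0.021,0],"yaw":0.2,"jaw":255},
    {"linear":[-0.01044,-0.021,0],"yaw":0.2,"jaw":255},
    {"linear":[-0.01044,-0.021,0],"yaw":0.3,"jaw":255},
    {"linear":[-0.01044,-0.021,0],"yaw":0.3,"jaw":255},
    {"linear":[-0.01044,-0.021,0],"yaw":0.3,"jaw":255},
    {"linear":[-0.01044,-0.021,0],"yaw":0.3,"jaw":255},
    {"linear":[-0.01044,-0.021,0],"yaw":0.2,"jaw":255},
    {"linear":[-0.01044,-0.021,0],"yaw":0.2,"jaw":255},
    {"linear":[-0.0087,-0.0175,0],"yaw":0.2,"jaw":255},
    {"linear":[-0.00696,-0.014,0],"yaw":0,"jaw":255},
    {"linear":[-0.00522,-0.0105,0],"yaw":0,"jaw":255},
    {"linear":[-0.00348,-0.007,0],"yaw":0,"jaw":255},
    {"linear":[-0.00174,-0.0035,0],"yaw":0,"jaw":255},
    {"linear":[0,0,0],"yaw":0,"jaw":255},
  ],
)

```text
clock: 16.7
eef_pos: [0.3506, -0.3501, 0.1575]
tcp_rot: [-0.0, -0.032, 0.999, 0.0]
force: [-0.7, 0.5, -0.9]
finger_gap: 0.185
grip_force: 55.0
```

```bash
cat > d.py <<'E'
from h import *
import sys
z=float(sys.argv[1]);st=ctrl.get_state();print(st['eef_pos'],st['force'],st['clock'])
for n,roi in {'top':(310,140,420,250),'scene':(100,170,200,275)}.items():
    s=snap(n);H,S,V=cv2.split(cv2.cvtColor(s['color'],cv2.COLOR_RGB2HSV))
    m=(H<12)&(S>90 if n=='top' else S>100)
    M=np.zeros_like(H);x0,y0,x1,y1=roi;M[y0:y1,x0:x1]=m[y0:y1,x0:x1]*255
    k,_=cv2.findContours(M,0,2)
    if not k: print(n,'none');continue
    k=max(k,key=cv2.contourArea);q=cv2.minAreaRect(k);print(n,'px',np.round(q[0],1),np.round(q[1],1),'bb',cv2.boundingRect(k),'world',(ray(s,*q[0],z)*1000).round(1))
    if n=='top': P=[ray(s,*p[0],z)[:2]*1000 for p in k];print(np.ptp(P,0))
    x=s['color'];
    if len(sys.argv)>2:
        w,h=x1-x0,min(y1-y0,100);c=cv2.resize(x[y0:y0+100,x0:x0+100],(400,400),interpolation=2)
        A=np.hstack([A,c]) if n=='scene' else c
if len(sys.argv)>2: cv2.imwrite('pics/'+sys.argv[2],A[:,:,::-1])
# pan in top
E
python3 d.py .142
python3 - <<'E'
from h import *
s=snap('top');H,S,V=cv2.split(cv2.cvtColor(s['color'],cv2.COLOR_RGB2HSV))
y=np.deg2rad(3.8);
for a,b in((68,68),(68,-68),(-68,-68),(-68,68),(-35,0),(35,0)):
    print((a,b),proj(s,[.529+(a*np.cos(y)-b*np.sin(y))/1000,-.339+(a*np.sin(y)+b*np.cos(y))/1000,.076]).round(1))
E
```

```text
[ 0.35058212 -0.35014927  0.15745305] [-0.70108515  0.50242337 -0.89301965] 16.7
top px [360.6 209.7] [12.5 12.1] bb (354, 204, 14, 13) world [ 489.9 -339.2  142. ]
[34.53363991 37.15462217]
scene px [141.5 204.5] [ 7. 13.] bb (135, 201, 14, 8) world [ 493.8 -339.8  142. ]
(68, 68) [330.5 176.9]
(68, -68) [375.5 175.2]
(-68, -68) [379.  220.4]
(-68, 68) [333.5 222.3]
(-35, 0) [355.5 210.3]
(35, 0) [353.8 187. ]
```

Emit:
drive_tool(
  rows=[
    {"linear":[0.002,0,-0.003],"yaw":0,"jaw":255},
    {"linear":[0.004,0,-0.006],"yaw":0,"jaw":255},
    {"linear":[0.005,0.001,-0.01],"yaw":0,"jaw":255},
    {"linear":[0.005,0,-0.012],"yaw":0,"jaw":255},
    {"linear":[0.003,0,-0.01],"yaw":0,"jaw":255},
    {"linear":[0.001,0,-0.007],"yaw":0,"jaw":255},
    {"linear":[0,0,-0.004],"yaw":0,"jaw":255},
    {"linear":[0,0,-0.002],"yaw":0,"jaw":255},
    {"linear":[0,0,0],"yaw":0,"jaw":255},
    {"linear":[0,0,0],"yaw":0,"jaw":255},
  ],
)

```text
clock: 17.85
eef_pos: [0.3707, -0.3494, 0.1039]
tcp_rot: [0.0, -0.032, 0.999, -0.0]
force: [-0.3, -0.4, -1.3]
finger_gap: 0.186
grip_force: 55.0
```

Emit:
drive_tool(
  rows=[
    {"linear":[0,0,0],"yaw":0,"jaw":255},
    {"linear":[0,0,0],"yaw":0,"jaw":255},
    {"linear":[0,0,0],"yaw":0,"jaw":255},
  ],
  squeeze=8,
)

```text
clock: 18.15
eef_pos: [0.3707, -0.3493, 0.1038]
tcp_rot: [0.0, -0.032, 0.999, -0.0]
force: [0.0, 0.2, -1.5]
finger_gap: 0.19
grip_force: 8.0
```

```bash
python3 d.py .089
```

```text
[ 0.37071464 -0.34927349  0.10380647] [ 0.01184839  0.23381907 -1.50043375] 18.15
top px [355.  204.5] [11. 12.] bb (349, 199, 13, 12) world [ 509.9 -336.7   89. ]
[33.05214528 35.69701128]
scene px [146.5 223. ] [ 8. 13.] bb (140, 219, 14, 9) world [ 514.8 -339.5   89. ]
```

Emit:
drive_tool(
  rows=[
    {"linear":[0,0,0],"yaw":0,"jaw":255},
    {"linear":[0,0,0],"yaw":0,"jaw":255},
    {"linear":[0,0,0],"yaw":0,"jaw":255},
  ],
  squeeze=3,
)

```text
clock: 18.55
eef_pos: [0.3707, -0.3492, 0.1037]
tcp_rot: [0.0, -0.033, 0.999, -0.0]
force: [-0.4, 0.2, 0.5]
finger_gap: 0.194
grip_force: 3.0
```

```bash
python3 d.py .089 p1.png
```

```text
[ 0.3707139  -0.34921387  0.10367382] [-0.43191678  0.2230103   0.49541689] 18.55
top px [355. 205.] [12. 12.] bb (349, 199, 13, 13) world [ 508.4 -336.6   89. ]
[35.84702641 35.66230183]
scene px [146.5 223.5] [ 7. 13.] bb (140, 220, 14, 8) world [ 517.  -340.4   89. ]
```

View pics/p1.png

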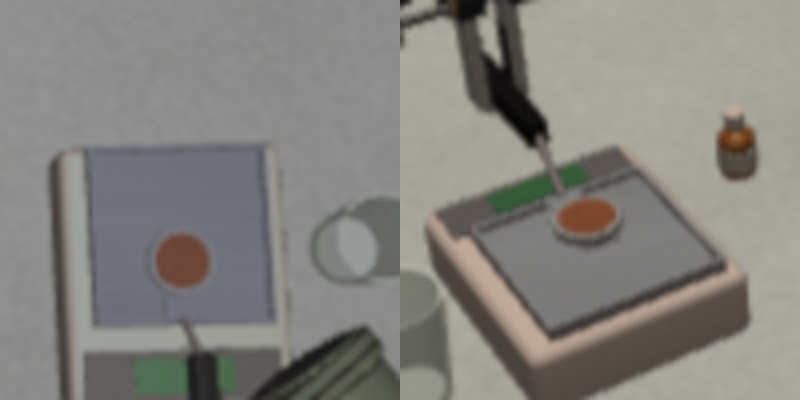

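Force went from −1.5 to +0.5 N as I loosened the grip, so the tip has pivoted down onto the pan. The disc is still on the blade at (182,262) in the top crop. Next I'll raise the grip along the arc about the tip to steepen the blade.

Emit:
drive_tool(
  rows=[
    {"linear":[0.001,0,0.002],"yaw":0,"jaw":255},
    {"linear":[0.001,0,0.003],"yaw":0,"jaw":255},
    {"linear":[0.0015,0,0.004],"yaw":0,"jaw":255},
    {"linear":[0.0015,0.0005,0.004],"yaw":0,"jaw":255},
    {"linear":[0.0015,0,0.003],"yaw":0,"jaw":255},
    {"linear":[0.001,0,0.002],"yaw":0,"jaw":255},
    {"linear":[0,0,0],"yaw":0,"jaw":255},
  ],
)

```text
clock: 19.35
eef_pos: [0.3785, -0.3488, 0.122]
tcp_rot: [0.0, -0.033, 0.999, -0.0]
force: [1.2, -0.4, -1.1]
finger_gap: 0.192
grip_force: 3.0
```

```bash
python3 d.py .089 p2.png
```

```text
[ 0.37853379 -0.34878285  0.12197773] [ 1.21661604 -0.35684104 -1.14895806] 19.35
top px [355.  204.5] [11. 12.] bb (349, 199, 13, 12) world [ 509.9 -336.7   89. ]
[32.96992973 35.64756345]
scene px [146.5 224. ] [ 8. 13.] bb (140, 220, 14, 9) world [ 519.2 -341.3   89. ]
```

Emit:
drive_tool(
  rows=[
    {"linear":[0.001,0,0.002],"yaw":0,"jaw":255},
    {"linear":[0.0015,0,0.003],"yaw":0,"jaw":255},
    {"linear":[0.002,0,0.004],"yaw":0,"jaw":255},
    {"linear":[0.002,0.0005,0.004],"yaw":0,"jaw":255},
    {"linear":[0.0015,0,0.003],"yaw":0,"jaw":255},
    {"linear":[0,0,0],"yaw":0,"jaw":255},
  ],
)

```text
clock: 20.05
eef_pos: [0.3867, -0.3484, 0.1383]
tcp_rot: [0.0, -0.033, 0.999, -0.001]
force: [0.1, 0.0, -0.6]
finger_gap: 0.194
grip_force: 3.0
```

```bash
python3 d.py .089 p3.png
```

```text
[ 0.38674992 -0.34843096  0.1382791 ] [ 0.08843024  0.04636612 -0.63268182] 20.05
top px [355.  203.5] [11. 12.] bb (349, 198, 13, 12) world [ 512.9 -336.7   89. ]
[32.8257518  35.68226467]
scene px [147. 224.] [11.3 11.3] bb (140, 219, 14, 11) world [ 520.  -340.1   89. ]
```

Emit:
drive_tool(
  rows=[
    {"linear":[0.001,0,0.002],"yaw":0,"jaw":255},
    {"linear":[0.002,0,0.003],"yaw":0,"jaw":255},
    {"linear":[0.002,0,0.003],"yaw":0,"jaw":255},
    {"linear":[0.0015,0,0.002],"yaw":0,"jaw":255},
    {"linear":[0,0,0],"yaw":0,"jaw":255},
  ],
)

```text
clock: 20.65
eef_pos: [0.3931, -0.3483, 0.148]
tcp_rot: [0.0, -0.033, 0.999, -0.0]
force: [-0.4, 0.0, -1.0]
finger_gap: 0.192
grip_force: 3.0
```

```bash
python3 d.py .085 p4.png
```

```text
[ 0.39312083 -0.34833686  0.14800856] [-0.43242273  0.0093171  -0.9621486 ] 20.65
top px [355. 203.] [10. 12.] bb (349, 198, 13, 11) world [ 514.8 -337.7   85. ]
[30.11039803 35.79017071]
scene px [147. 224.] [11.3 11.3] bb (140, 219, 14, 11) world [ 514.9 -338.5   85. ]
```

Emit:
drive_tool(
  rows=[
    {"linear":[0.001,0,0.0015],"yaw":0,"jaw":255},
    {"linear":[0.0015,0,0.002],"yaw":0,"jaw":255},
    {"linear":[0.0015,0,0.002],"yaw":0,"jaw":255},
    {"linear":[0.0015,0,0.002],"yaw":0,"jaw":255},
    {"linear":[0.0015,0,0.002],"yaw":0,"jaw":255},
    {"linear":[0,0,0],"yaw":0,"jaw":255},
    {"linear":[0,0,0],"yaw":0,"jaw":255},
    {"linear":[0,0,0],"yaw":0,"jaw":255},
  ],
)

```text
clock: 21.55
eef_pos: [0.3997, -0.3482, 0.1571]
tcp_rot: [0.0, -0.032, 0.999, -0.0]
force: [1.2, 0.9, 0.0]
finger_gap: 0.195
grip_force: 3.0
```

```bash
python3 d.py .085 p5.png
```

```text
[ 0.39973728 -0.34817314  0.15706521] [1.22745268 0.86409966 0.04517648] 21.55
top px [355. 201.] [10. 12.] bb (349, 196, 13, 11) world [ 520.7 -337.7   85. ]
[30.06358538 35.81022196]
scene px [147.5 225. ] [10. 13.] bb (141, 220, 14, 11) world [ 520.1 -339.1   85. ]
```

Emit:
drive_tool(
  rows=[
    {"linear":[-0.002,0,0.001],"yaw":0,"jaw":255},
    {"linear":[-0.003,0,0.001],"yaw":0,"jaw":255},
    {"linear":[-0.004,0,0],"yaw":0,"jaw":255},
    {"linear":[-0.004,0,0],"yaw":0,"jaw":255},
    {"linear":[0,0,0],"yaw":0,"jaw":255},
  ],
)

```text
clock: 22.15
eef_pos: [0.386, -0.3481, 0.159]
tcp_rot: [-0.0, -0.032, 0.999, 0.0]
force: [0.2, -0.3, -1.1]
finger_gap: 0.19
grip_force: 3.0
```

```bash
python3 d.py .085 p6.png
```

```text
[ 0.38596451 -0.3481117   0.15904838] [ 0.2050762  -0.32568933 -1.09491803] 22.15
top px [355.  201.5] [12.  10.6] bb (349, 196, 13, 12) world [ 519.2 -337.7   85. ]
[32.95303218 35.77536713]
scene px [147.5 225.5] [ 9. 13.] bb (141, 221, 14, 10) world [ 522.3 -340.    85. ]
```

Emit:
drive_tool(
  rows=[
    {"linear":[-0.003,0,0],"yaw":0,"jaw":255},
    {"linear":[-0.004,0,0],"yaw":0,"jaw":255},
    {"linear":[-0.004,0,0],"yaw":0,"jaw":255},
    {"linear":[-0.004,-0.0005,0],"yaw":0,"jaw":255},
    {"linear":[-0.004,0,0],"yaw":0,"jaw":255},
    {"linear":[-0.004,-0.0005,0],"yaw":0,"jaw":255},
    {"linear":[0,0,0],"yaw":0,"jaw":255},
  ],
)

```text
clock: 22.95
eef_pos: [0.363, -0.3492, 0.1591]
tcp_rot: [-0.0, -0.032, 0.999, -0.0]
force: [-0.6, -0.3, -0.4]
finger_gap: 0.189
grip_force: 3.0
```

```bash
python3 d.py .08 p7.png
```

```text
[ 0.36302319 -0.34916003  0.1590614 ] [-0.56469919 -0.30811602 -0.35386451] 22.95
top px [354.5 202.5] [11. 11.] bb (349, 197, 12, 12) world [ 516.8 -337.5   80. ]
[33.21137601 32.95980782]
scene px [147.5 227. ] [ 8. 13.] bb (141, 223, 14, 9) world [ 522.6 -340.7   80. ]
```

View pics/p7.png

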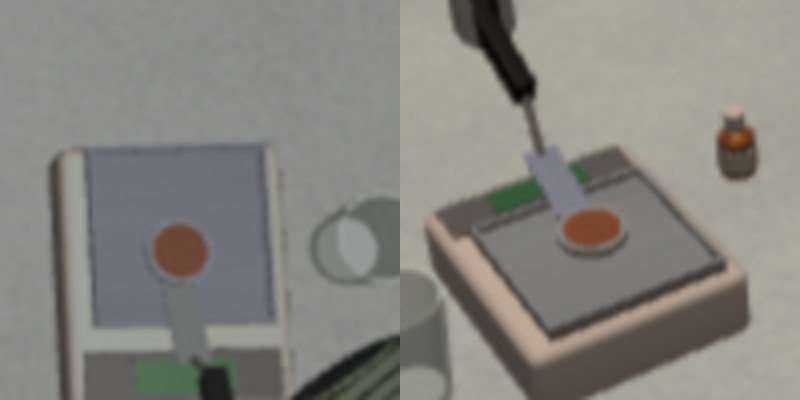

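The disc lies nearly flat on the pan at (180,250) in the top crop, with the blade tip just at its rear edge. I'll draw the blade clear and lift away.

Emit:
drive_tool(
  rows=[
    {"linear":[-0.003,0,0],"yaw":0,"jaw":255},
    {"linear":[-0.004,0,0],"yaw":0,"jaw":255},
    {"linear":[-0.004,-0.0005,0],"yaw":0,"jaw":255},
    {"linear":[-0.004,0,0],"yaw":0,"jaw":255},
    {"linear":[0,0,0],"yaw":0,"jaw":255},
  ],
)

```text
clock: 23.55
eef_pos: [0.3481, -0.3496, 0.159]
tcp_rot: [-0.0, -0.032, 0.999, -0.0]
force: [-0.4, 0.5, -0.3]
finger_gap: 0.191
grip_force: 3.0
```

```bash
python3 d.py .08
```

```text
[ 0.34806107 -0.34963261  0.15903617] [-0.4243264   0.45186097 -0.28606088] 23.55
top px [354.5 202.5] [11. 11.] bb (349, 197, 12, 12) world [ 516.8 -337.5   80. ]
[33.29268054 32.97464545]
scene px [147.5 227. ] [ 8. 13.] bb (141, 223, 14, 9) world [ 522.6 -340.7   80. ]
```

Emit:
drive_tool(
  rows=[
    {"linear":[0,0,0],"yaw":0,"jaw":255},
    {"linear":[0,0,0],"yaw":0,"jaw":255},
    {"linear":[0,0,0],"yaw":0,"jaw":255},
    {"linear":[-0.002,0,0.005],"yaw":0,"jaw":255},
    {"linear":[-0.002,0,0.01],"yaw":0,"jaw":255},
    {"linear":[0,0,0.02],"yaw":0,"jaw":255},
    {"linear":[0,0,0.03],"yaw":0,"jaw":255},
    {"linear":[0,0,0.02],"yaw":0,"jaw":255},
    {"linear":[0,0,0],"yaw":0,"jaw":255},
  ],
  squeeze=40,
)

```text
clock: 24.55
eef_pos: [0.3461, -0.3519, 0.2485]
tcp_rot: [0.002, -0.032, 0.999, -0.004]
force: [0.5, 0.6, -1.1]
finger_gap: 0.189
grip_force: 40.0
```

```bash
python3 d.py .08 p8.png
```

```text
[ 0.34608924 -0.35185358  0.24854773] [ 0.48232605  0.60698202 -1.10682612] 24.55
top px [354.5 202.5] [11. 11.] bb (349, 197, 12, 12) world [ 516.8 -337.5   80. ]
[33.29268054 32.97464545]
scene px [147.5 227. ] [ 8. 13.] bb (141, 223, 14, 9) world [ 522.6 -340.7   80. ]
```

Emit:
drive_tool(
  rows=[
    {"linear":[0.0045,0.02,0],"yaw":0,"jaw":255},
    {"linear":[0.0045,0.04,0],"yaw":-0.3,"jaw":255},
    {"linear":[0.0045,0.04,0],"yaw":-0.3,"jaw":255},
    {"linear":[0.0045,0.04,0],"yaw":-0.3,"jaw":255},
    {"linear":[0.0045,0.04,0],"yaw":-0.3,"jaw":255},
    {"linear":[0.0045,0.04,0],"yaw":-0.3,"jaw":255},
    {"linear":[0.0045,0.04,0],"yaw":-0.3,"jaw":255},
    {"linear":[0.0045,0.04,0],"yaw":-0.3,"jaw":255},
    {"linear":[0.0045,0.04,0],"yaw":-0.3,"jaw":255},
    {"linear":[0.0045,0.04,0],"yaw":-0.3,"jaw":255},
    {"linear":[0.0045,0.04,0],"yaw":-0.3,"jaw":255},
    {"linear":[0.0045,0.04,0],"yaw":-0.3,"jaw":255},
    {"linear":[0,0.02,0],"yaw":-0.3,"jaw":255},
    {"linear":[0,0,0],"yaw":0,"jaw":255},
    {"linear":[0,0,0],"yaw":0,"jaw":255},
  ],
)

```text
clock: 26.15
eef_pos: [0.3976, 0.1302, 0.2425]
tcp_rot: [-0.002, -0.002, 1.0, -0.001]
force: [-0.2, -0.1, -0.9]
finger_gap: 0.188
grip_force: 40.0
```

```bash
python3 - <<'E'
from h import *
s=snap('top');print('weight',ray(s,180.5,229.5,.02)*1000,'vial',ray(s,297,238,.04)*1000)
H,S,V=cv2.split(cv2.cvtColor(s['color'],cv2.COLOR_RGB2HSV))
rect(s,'pad',((H<8)|(H>172))&(S>150)&(V>80),(205,165,245,205),.077)
for a in(0,.132):print(proj(s,[.4+a,.13,.16]))
rect(s,'blade',(H>105)&(H<122)&(S>12)&(S<80)&(V>80),(185,150,215,210),.18)
print(ctrl.get_state()['eef_pos'])
E
```

```text
weight [425.85181937 181.27116136  20.        ] vial [ 408.63291168 -172.42003145   40.        ]
pad [554.4  45.9] [45.1 47.7] 1.6 mean [543.8  38.3] x 532.1714 577.6386
[193.76539161 236.96653084]
[195.56258384 189.64516774]Traceback (most recent call last):
  File "<stdin>", line 6, in <module>
  File "h.py", line 14, in rect
    k,_=cv2.findContours(M,0,2);k=max(k,key=cv2.contourArea)
                                  ~~~^^^^^^^^^^^^^^^^^^^^^^^
ValueError: max() iterable argument is empty
```

Emit:
drive_tool(
  rows=[
    {"linear":[0.028,0.011,0],"yaw":0,"jaw":255},
    {"linear":[0.028,0.011,0],"yaw":0,"jaw":255},
    {"linear":[0.028,0.011,0],"yaw":0,"jaw":255},
    {"linear":[0.028,0.011,0],"yaw":0,"jaw":255},
    {"linear":[0,0,-0.03],"yaw":0,"jaw":255},
    {"linear":[0,0,-0.04],"yaw":0,"jaw":255},
    {"linear":[0,0,-0.04],"yaw":0,"jaw":255},
    {"linear":[0,0,-0.025],"yaw":0,"jaw":255},
    {"linear":[0,0,0],"yaw":0,"jaw":255},
    {"linear":[0,0,0],"yaw":0,"jaw":255},
  ],
)

```text
clock: 27.2
eef_pos: [0.5108, 0.1732, 0.1091]
tcp_rot: [-0.0, -0.0, 1.0, -0.0]
force: [0.3, -0.4, -0.1]
finger_gap: 0.189
grip_force: 40.0
```

Emit:
drive_tool(
  rows=[
    {"linear":[0,0,0],"yaw":0,"jaw":255},
    {"linear":[0,0,0],"yaw":0,"jaw":255},
    {"linear":[0,0,-0.004],"yaw":0,"jaw":255},
    {"linear":[0,0,-0.005],"yaw":0,"jaw":255},
    {"linear":[0,0,-0.005],"yaw":0,"jaw":255},
    {"linear":[0,0,-0.005],"yaw":0,"jaw":255},
    {"linear":[0,0,-0.005],"yaw":0,"jaw":255},
    {"linear":[0,0,-0.005],"yaw":0,"jaw":255},
    {"linear":[0,0,-0.005],"yaw":0,"jaw":255},
  ],
  squeeze=3,
)

```text
clock: 28.1
eef_pos: [0.5105, 0.1744, 0.0745]
tcp_rot: [-0.0, -0.001, 1.0, -0.0]
force: [0.7, -0.6, -0.7]
finger_gap: 0.191
grip_force: 3.0
```

Emit:
drive_tool(
  rows=[
    {"linear":[0,0,-0.005],"yaw":0,"jaw":255},
    {"linear":[0,0,-0.005],"yaw":0,"jaw":255},
    {"linear":[0,0,-0.005],"yaw":0,"jaw":255},
    {"linear":[0,0,-0.005],"yaw":0,"jaw":255},
    {"linear":[0,0,-0.005],"yaw":0,"jaw":255},
    {"linear":[0,0,-0.005],"yaw":0,"jaw":255},
    {"linear":[0,0,-0.005],"yaw":0,"jaw":255},
    {"linear":[0,0,-0.005],"yaw":0,"jaw":255},
  ],
)

```text
clock: 28.9
eef_pos: [0.5106, 0.1744, 0.0346]
tcp_rot: [0.0, -0.001, 1.0, 0.0]
force: [-0.0, 0.2, 0.2]
finger_gap: 0.191
grip_force: 3.0
```

Emit:
drive_tool(
  rows=[
    {"linear":[0,0,-0.004],"yaw":0,"jaw":255},
    {"linear":[0,0,-0.004],"yaw":0,"jaw":255},
    {"linear":[0,0,-0.004],"yaw":0,"jaw":255},
    {"linear":[0,0,-0.004],"yaw":0,"jaw":255},
    {"linear":[0,0,-0.003],"yaw":0,"jaw":255},
    {"linear":[0,0,0],"yaw":0,"jaw":255},
  ],
)

```text
clock: 29.5
eef_pos: [0.5104, 0.1743, 0.0155]
tcp_rot: [-0.0, -0.001, 1.0, -0.0]
force: [0.3, -0.3, 0.4]
finger_gap: 0.194
grip_force: 3.0
```

Emit:
drive_tool(
  rows=[
    {"linear":[0,0,-0.003],"yaw":0,"jaw":255},
    {"linear":[0,0,-0.003],"yaw":0,"jaw":255},
    {"linear":[0,0,0],"yaw":0,"jaw":255},
    {"linear":[0,0,0],"yaw":0,"jaw":200},
    {"linear":[0,0,0],"yaw":0,"jaw":185},
    {"linear":[0,0,0],"yaw":0,"jaw":140},
    {"linear":[0,0,0],"yaw":0,"jaw":140},
    {"linear":[0,0,0],"yaw":0,"jaw":140},
    {"linear":[0,0,0.01],"yaw":0,"jaw":140},
    {"linear":[0,0,0.03],"yaw":0,"jaw":140},
    {"linear":[0,0,0.04],"yaw":0,"jaw":140},
    {"linear":[0,0,0.05],"yaw":0,"jaw":140},
    {"linear":[0,0,0.05],"yaw":0,"jaw":140},
    {"linear":[-0.03,0,0.03],"yaw":0,"jaw":140},
    {"linear":[-0.05,0,0],"yaw":0,"jaw":140},
    {"linear":[-0.05,0,0],"yaw":0,"jaw":140},
    {"linear":[0,0,0],"yaw":0,"jaw":140},
    {"linear":[0,0,0],"yaw":0,"jaw":140},
  ],
)

```text
clock: 31.3
eef_pos: [0.3802, 0.1745, 0.2208]
tcp_rot: [0.001, -0.002, 1.0, 0.0]
force: [0.8, 0.0, -1.4]
finger_gap: 0.455
grip_force: 0.0
```

```bash
python3 d.py .08; python3 - <<'E'
from h import *
s=snap('top');c=s['color'];H,S,V=cv2.split(cv2.cvtColor(c,cv2.COLOR_RGB2HSV))
def r(*a):
    try: rect(*a)
    except Exception as e: print(a[1],'none')
r(s,'handle',V<45,(160,150,206,235),.02)
r(s,'blade',(H>105)&(H<125)&(S>15)&(S<90)&(V>80),(170,130,206,215),.005)
r(s,'weight',(H>8)&(H<30)&(S>90),(165,215,200,250),.044)
r(s,'vial',(H<25)&(S>60),(285,225,310,255),.05)
w=snap('wrist');H,S,V=cv2.split(cv2.cvtColor(w['color'],cv2.COLOR_RGB2HSV))
r(w,'handle_w',V<50,(150,0,350,225),.02)
print(ctrl.get_state()['eef_pos'],ctrl.get_state()['force'])
E
```

```text
[0.38015872 0.17450724 0.2208002 ] [ 0.83711432  0.0113499  -1.44296199] 31.3
top px [354.5 202.5] [11. 11.] bb (349, 197, 12, 12) world [ 516.8 -337.5   80. ]
[33.29268054 32.97464545]
scene px [147.5 227. ] [ 8. 13.] bb (141, 223, 14, 9) world [ 522.6 -340.7   80. ]
handle [521.2 176.2] [ 15.1 102.6] 88.9 mean [498.3 179.1] x 470.04172 572.47345
blade [642.9 176.1] [67.2 22. ] 2.3 mean [627.6 172.7] x 609.0752 676.6845
weight none
vial [ 410.6 -171.8] [27.3 25.7] 45.9 mean [ 409.8 -173.6] x 396.30292 423.38412
handle_w none
[0.38235523 0.17448636 0.22072097] [-0.04324837  0.31630927 -0.12094034]
```

```bash
python3 - <<'E'
from h import *
a=cv2.imread('pics/scene0.png')[:,:,::-1];b=snap('scene')['color']
def w(c,roi):
    x0,y0,x1,y1=roi;h=cv2.cvtColor(np.ascontiguousarray(c),cv2.COLOR_RGB2HSV)[y0:y1,x0:x1];m=(h[...,0]>5)&(h[...,0]<28)&(h[...,1]>110)
    y,x=np.where(m);return len(x),x.mean()+x0 if len(x) else 0,y.mean()+y0 if len(x) else 0
for n,r in dict(weight=(268,170,287,188),vial=(177,197,192,216),pedal=(250,185,282,205)).items(): print(n,w(a,r),w(b,r))
ctrl.sign_off()
E
```

```text
weight (70, np.float64(277.1142857142857), np.float64(179.1142857142857)) (70, np.float64(277.2), np.float64(179.12857142857143))
vial (41, np.float64(183.53658536585365), np.float64(204.6829268292683)) (41, np.float64(183.53658536585365), np.float64(204.6829268292683))
pedal (0, 0, 0) (0, 0, 0)
the job is handed in; nothing more can be done
```

The job is handed in: pedal pressed to its stop (about 22 N) and let up, disc lying flat on the pan, and the spatula on the bench clear of the balance and ejector; the weight and vial checked as unmoved, the jar, beaker and tipbox not re-measured.

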